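Start and hold a bench measurement

TASK

Start a measurement on the lab bench using pushes only: press the raised, white-barred end of the black rocker on the grey power box fully down to switch it on, then press the green key on the white console fully in so that it stays in, then press the red button on the small blue box fully down and finish while still holding it down. Leave the yellow and blue keys unpressed, keep the blue box where it stands, and do not pick up or disturb anything else.

Things in the scene. Friction and masses are not known exactly. Their poses are not given: they have to be found in the camera images.
- rocker_on_end (a point): Middle of the top of the white-barred half (30 mm wide, 26 mm long) of the V-shaped black rocker on the grey power box, 16 mm from the pivot; moves with it. Off: this half slopes up 0.36 rad and y points level from the pivot to the barred end. Pressed right down (about 3 N), it lies level, top 57 mm above the table, this point having sunk about 5 mm. It stays where left.
- rocker (a joint): angle of the rocker, rad: 0 = off (barred half up), 0.36 = fully on (barred half down)
- power_box_top (a point): centre of the top of the grey power box, 80 x 160 mm, 45 mm tall, fixed to the table; y runs along its length. The rocker's pivot lies 30 mm from here along +y, the barred half beyond it on the +y side.
- console_mid (a point): centre of the sloping panel of the white console, 36 mm above the table; fixed to the table. Panel 125 x 170 mm, slopes 0.2 rad, low edge at the console's -x side, y along the row of three keys (52 mm apart). The point's own axes are level.
- green_key_top (a point): centre of the top of the green square key (24 x 24 mm, standing 11 mm proud of the panel, top 43 mm above the table) at the +y end of the row; z points out of the panel, tilted 0.2 rad from vertical. A press of about 4 N pushes it in and it stays in (latching key).
- green_key (a joint): travel of the green key, m: 0 = out, 0.006 = fully in
- yellow_key_top (a point): centre of the top of the yellow key, same size, in the middle of the row; leave it alone
- yellow_key (a joint): travel of the yellow key, m: 0 = out, 0.006 = fully in; springs back
- blue_key_top (a point): centre of the top of the blue key, same size, at the -y end of the row; leave it alone
- blue_key (a joint): travel of the blue key, m: 0 = out, 0.006 = fully in; springs back
- sample_box_mid (a point): middle of the small blue die-cast box, 70 x 115 mm and 40 mm tall, on rubber feet, loose on the table (about 0.75 kg); y along its length; a steel connector sticks out 14 mm at each end
- red_button_top (a point): centre of the top of the round red button, 30 mm across, in a black housing on top of the blue box, 20 mm from the box's middle towards the box's -y end; springs back when released, fully down takes 4 N. It travels straight down; top 62 mm above the table when up, the housing's rim (46 mm across) 52 mm.
- red_button (a joint): travel of the red button, m: 0 = up, 0.006 = fully down
- weight_mid (a point): brass laboratory weight, 34 mm across, 48 mm tall, standing; loose bystander; point at its centre
- spool_mid (a point): grey plastic spool, 52 mm across, 40 mm tall, standing; loose bystander; point at its centre
- mug_mid (a point): white mug, 76 mm across, 85 mm tall; loose bystander; point at its centre
- bottle_mid (a point): small amber bottle, 48 mm across, 110 mm tall; loose bystander; point at its centre
- meter_mid (a point): yellow hand multimeter lying flat, 150 x 75 x 32 mm, with a dial rising to 39 mm; loose bystander; point at its centre
- attenuator_mid (a point): slim steel cylinder with a brass end, 20 mm across, 52 mm tall, standing; loose bystander; point at its centre
- screwdriver_grip (a point): screwdriver lying on the table; loose bystander; point on its handle
Not all that is in view belongs to the job. What is shaped like the part that bears rocker_on_end but turquoise is not meant.

How it is judged (in metres and radians):
On the way, in this order (a step that is already met when the one before it is completed fails the run):
1. the rocker on the power box is pressed fully on (value of joint rocker above 0.31 rad), for 0.1 s.
2. the green key is pressed fully in (value of joint rocker above 0.31 rad and value of joint green_key above 0.0045 m), for 0.1 s.
3. the red button is held down by the fingers (all of step 2 and value of joint red_button above 0.004 m and contact force between the fingers and red_button above 0.8 N), for 0.3 s.
At the end, for the whole second after the job is handed in: The rocker is on (past 0.31 of 0.36 rad), the green key is in (past 4.5 of 6 mm), and the fingers hold the red button down (past 4 of 6 mm, over 0.8 N); the blue box is upright within 15 mm of where it stood and the yellow and blue keys are out (under 2 mm) (all of step 3 and distance of sample_box_mid from where it was at the start of the episode below 0.015 m and angle between sample_box_mid's own z axis and vertical below 0.1 rad and value of joint each of yellow_key, blue_key below 0.002 m); the arm keeps its last pose, push and grip.
It fails at once if the green key is pressed before the rocker is on (value of joint green_key above 0.002 m and value of joint rocker below 0.31 rad).
It fails at once if the red button is pressed before the rocker is on and the green key in (value of joint red_button above 0.002 m and (value of joint rocker below 0.31 rad or value of joint green_key below 0.0045 m)).
It fails at once if the yellow or the blue key is pressed (over 2.5 mm) (value of joint any of yellow_key, blue_key above 0.0025 m).
It fails at once if the blue box is shifted by over 25 mm or lifted by over 8 mm (distance of sample_box_mid from where it was at the start of the episode above 0.025 m or height (world z) of sample_box_mid above 0.03 m).
It fails at once if a bystander is picked up, knocked or shifted by over 25 mm (distance of any of weight_mid, spool_mid, mug_mid, bottle_mid, meter_mid, attenuator_mid, screwdriver_grip from where it was at the start of the episode above 0.025 m).
It also fails if it takes over 48 s, if anything falls off the work surface, if the arm or the gripper's body presses on something with over 40 N, if the wrist force passes 120 N, or if a joint passes its speed limit or range.

ROBOT

A 6-joint arm with a two-finger parallel gripper is mounted at the origin on the work surface. World frame = base frame: x ahead of the robot, y to its left, z up, the work surface at z = 0. Lengths are in m, angles in degrees, forces in N, time in s.
With the tool pointing down it reaches from about 0.4 to 0.825 m from the base axis. Payload 7 kg.
Tool frame: the origin (TCP) lies at the very end of the fingers, on their centre line; the grasp point (between the pads) lies 19 mm behind it (ctrl.hold_point_z is the distance from the TCP to the grasp point, in m); z points along the fingers, y is the line along which they close (so a half turn about z gives the same grasp; the last joint's range is limited). The gripper opens to 88 mm and grips with 3 to 60 N. Pads are 19 mm wide; open, the fingers measure 130 mm over their backs; the gripper's body (78 mm by 193 mm) begins 47 mm behind the grasp point.
Start: joints at [-52.133, 20.546, 0.682, 0, -70.136, -16.507], TCP at [0.246, -0.629, 0.227] pointing down, gripper open.
Joint ranges: [-176.03, 176.03], [-82.01, 121.73], [-58.28, 71.71], [-173.87, 95.51], [-174.79, -0.11], [-173.66, 173.66]. Speed limits (degrees/s): [136.94, 136.94, 172.46, 180, 180, 180].

INTERFACE

Orientations are given as [roll, pitch, yaw] about the fixed x, y, z axes, in that order (R = Rz(yaw) Ry(pitch) Rx(roll)).
In Python, from plant import sensors, viewer, workorder, ctrl gives the robot as it stands.
- The arm moves only by the shell command python3 -m pendant 'ROWS'. ROWS is JSON, a list of rows, each a list of 3 entries, a list of its own where there are three numbers: the opening, from -1 (shut) to 1 (fully open), so that 0 is half open, then the shift along the tool's x, y, z in m, then the turn, a rotation vector about the tool's x, y, z in degrees. A call has 1 to 10 rows; each row is the pose to reach, as a shift and turn from the pose commanded when the call began, along the tool's axes at that moment; what a row does not reach only later rows make up. A row lasts 1/12 s, in which the tool goes at most 41.7 mm and 7.16 degrees, less where a joint would pass 70% of its speed; a pose out of reach is approached as far as the arm can. A call with a gripper value outside its range is refused whole. The fingers move at their own pace and stop on an object; the grip force is fixed at half the most. Time passes only in rows, so rows that repeat a pose let the fingers close. It gives the time, the measured TCP pose, the force, the opening and the grip force at its end, in the units of the state.
- sensors.get_obs(): the state, without advancing time (a new reading comes with each control period).
- viewer.snapshot(name): name is "side" or "top" or "wrist"; returns the picture (480x640x3 uint8, red, green, blue); there is no depth.
- viewer.camera_params(name): a dict with "fx", "fy", "cx", "cy" (pixels), "dist" ([k1, k2, p1, p2, k3] as OpenCV has them; the pictures are not rectified), "extrinsics" (4x4, takes a point from world to camera coordinates). Camera axes: x right, y up, looking along -z (the intrinsics and any distortion apply to the point x, -y, -z); pixel columns grow to the right and rows downward; lengths in m; the calibration is good to about 2 mm. A picture is of the moment at which its call begins: read the wrist's pose just before it. camera_params takes no time and is no camera call; for the wrist camera it gives the pose at the moment of the call.
- workorder.close_job(): hands the job in; it is judged then, once.
The state is a dict: "clock": time; "joint_pos": joint angles; "qvel": joint speeds; "tau": joint torques, N m; "tool_pos": TCP position; "orientation": TCP orientation; "force": force on the tool from outside, world axes, zero at the start; "moment": the same for the moment, N m; "opening": finger opening in m; "gripper_force": force on a finger pad.
Only numpy, scipy, OpenCV 4.12 (cv2) and the standard library are available. Lean on these libraries where they do the work, as an engineer would, in place of code of your own. Each camera call takes 0.05 s, during which the arm holds its last target. There are 200 camera calls.

## Working session

There is one attempt and no reset: what is moved stays moved. The work goes in short steps, Python scripts to look and compute and a shell command to move; the robot and the scene stay as the last step left them, time stands still between calls to the robot, and variables do not carry over. Pictures are saved under pics/ and viewed, at most 10 in all, crops included, and the job is handed in when it is done.

```bash
mkdir -p pics; ls; python3 - <<'E'
from plant import sensors, viewer, ctrl
import cv2,numpy as np
o=sensors.get_obs();print(o)
for n in("top","side"):
    im=viewer.snapshot(n);cv2.imwrite(f"pics/{n}0.png",im[:,:,::-1]);p=viewer.camera_params(n);print(n,p)
E
```

```text
pics
{'clock': 0.0, 'joint_pos': array([-5.21338053e+01,  2.05914745e+01,  6.33141257e-01, -2.25917800e-02,
       -7.01365933e+01, -1.65082457e+01]), 'qvel': array([-0.00594075, -0.01474687,  0.04215804,  0.02569447,  0.01189932,
        0.01553624]), 'tau': array([-6.37036428e-04, -5.82716954e+01,  2.93052721e+01,  6.99712291e+00,
        6.82882121e-03, -1.67053158e-04]), 'tool_pos': array([ 0.24564502, -0.62817058,  0.22560968]), 'orientation': array([ 1.79902951e+02, -6.61446872e-03, -1.58649739e+02]), 'force': array([ 0.07004242, -0.51663483,  0.06614243]), 'moment': array([-0.02357001,  0.01495693,  0.02134993]), 'gripper_force': 0.0, 'opening': 0.08776401052051673}
top {'fx': 533.7170250447776, 'fy': 533.7170250447776, 'cx': 317.1059537618256, 'cy': 243.25518396249316, 'dist': array([-0.13932084,  0.        ,  0.        ,  0.        ,  0.        ]), 'extrinsics': array([[-0.08991212, -0.99593729, -0.00497268,  0.11708709],
       [ 0.9747048 , -0.08901884,  0.20500293, -0.53154265],
       [-0.20461272,  0.01358535,  0.97874873, -1.39972977],
       [ 0.        ,  0.        ,  0.        ,  1.        ]])}
side {'fx': 549.9999576043763, 'fy': 549.9999576043763, 'cx': 320.0262595180706, 'cy': 240.1278357460944, 'dist': array([0.01678318, 0.        , 0.        , 0.        , 0.        ]), 'extrinsics': array([[-0.84303276, -0.53772642,  0.01208543,  0.47143757],
       [ 0.32800504, -0.49617   ,  0.80388309, -0.19320112],
       [-0.42627275,  0.68166387,  0.59466454, -1.73363843],
       [ 0.        ,  0.        ,  0.        ,  1.        ]])}
```

View pics/top0.png

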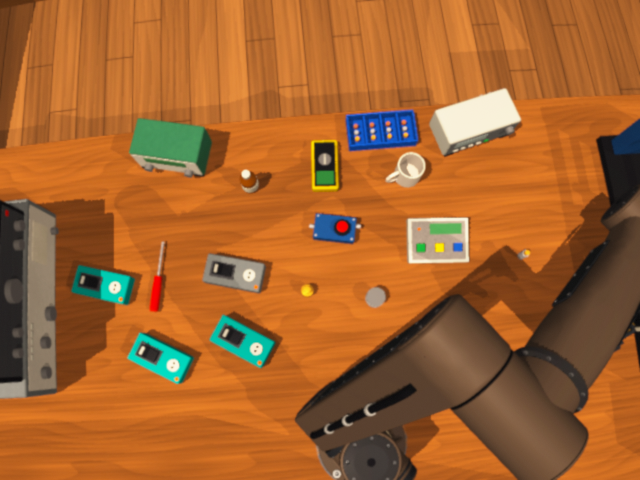

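View pics/side0.png

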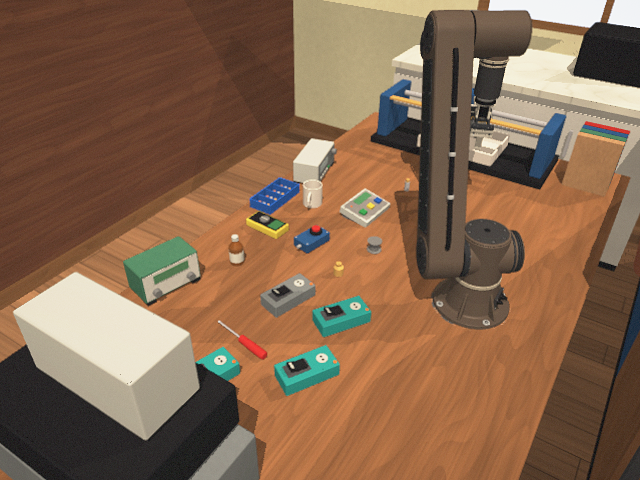

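The top view shows four rocker boxes: turquoise ones at (102,284), (160,357) and (242,340), and one grey box at (235,272). The grey one is meant. The console is at (438,240) with its green key near (421,247). The blue box is at (335,228) with its red button near (342,227). I'll enlarge these to confirm.

```bash
cat > h.py <<'E'
import cv2,numpy as np
from plant import viewer
def ray(n,uv,p=None):
    p=p or viewer.camera_params(n);K=np.array([[p['fx'],0,p['cx']],[0,p['fy'],p['cy']],[0,0,1]])
    x,y=cv2.undistortPoints(np.array([[uv]],float),K,p['dist'])[0,0]
    E=p['extrinsics'];R=E[:3,:3];return -R.T@E[:3,3],R.T@np.array([x,-y,-1])
def at(n,uv,z,p=None):
    c,d=ray(n,uv,p);return c+d*(z-c[2])/d[2]
def blob(im,lo,hi,box,mn=8):
    x0,y0,x1,y1=box;h=cv2.cvtColor(im[y0:y1,x0:x1],cv2.COLOR_RGB2HSV)
    m=cv2.inRange(h,np.array(lo),np.array(hi))
    n,l,s,c=cv2.connectedComponentsWithStats(m)
    return [(int(s[i,4]),(c[i]+[x0,y0]).round(2)) for i in range(1,n) if s[i,4]>=mn]
E
python3 - <<'E'
from h import *
im=cv2.imread("pics/top0.png");si=cv2.imread("pics/side0.png")
a=cv2.resize(im[245:300,195:275],(800,550),interpolation=cv2.INTER_CUBIC)
b=cv2.resize(im[205:275,305:475],(800,330),interpolation=cv2.INTER_CUBIC)
c=np.vstack([cv2.resize(a,(400,275)),]);d=cv2.resize(si[270:320,255:325],(400,275),interpolation=cv2.INTER_CUBIC)
cv2.imwrite("pics/c0.png",np.vstack([np.hstack([c,d]),cv2.resize(b,(800,325))]))
r=im[:,:,::-1].copy()
for nm,lo,hi,bx,z in(("green",(50,100,60),(80,255,255),(408,238,430,255),.043),("yellow",(22,120,100),(32,255,255),(430,238,448,255),.043),("blue",(105,120,60),(125,255,255),(449,238,468,256),.043),("red",(0,150,100),(6,255,255),(325,215,360,240),.062),("box",(100,120,40),(125,255,255),(305,205,365,250),.04)):
    for s,c in blob(r,lo,hi,bx):print(nm,s,c,at("top",c,z).round(4))
E
```

```text
green 77 [420.58 247.18] [ 0.5056 -0.2148  0.043 ]
yellow 81 [439. 247.] [ 0.5014 -0.2661  0.043 ]
blue 64 [457.5 246.5] [ 0.498  -0.3181  0.043 ]
red 118 [341.58 226.35] [ 0.5795 -0.0022  0.062 ]
box 754 [332.58 228.14] [0.5819 0.0218 0.04  ]
```

View pics/c0.png

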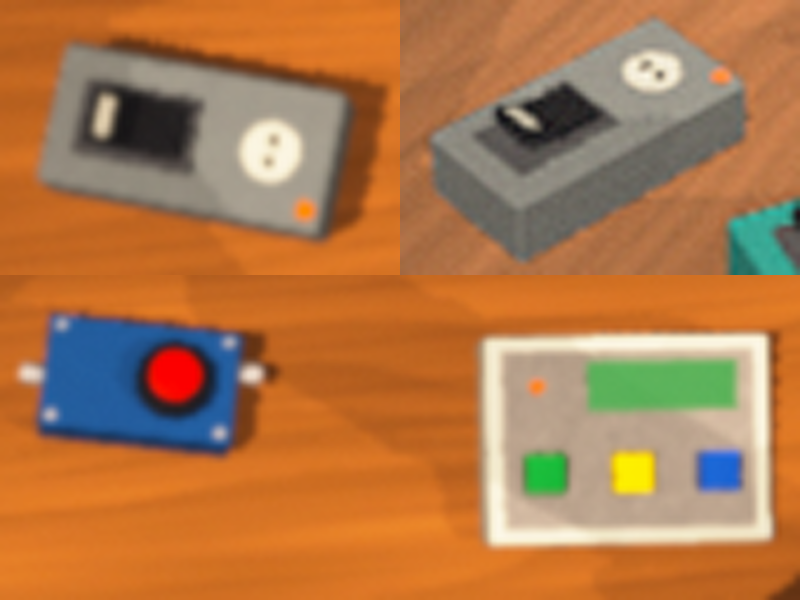

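The crop confirms the grey box. Its rocker is black with a white bar at the left (+y) end, at top-view pixel (216,268). The green key is at (420.6,247.2) and the red button at (341.6,226.4).

```bash
python3 - <<'E'
from h import *
from plant import sensors
f=lambda x,y:(195+x/5-.4,245+y/5-.4)
for nm,p,z in(("tl",(72,45),.045),("tr",(350,95),.045),("br",(325,238),.045),("bl",(40,183),.045),("bar",(104,115),.064),("barhalf",(115,118),.062),("rec1",(88,82),.046),("rec2",(202,98),.046),("rec3",(192,172),.046),("rec4",(74,152),.046)):print(nm,at("top",f(*p),z).round(4))
c1,d1=ray("top",f(104,115));c2,d2=ray("side",(276,291))
t=np.linalg.lstsq(np.c_[d1,-d2],c2-c1,rcond=None)[0];print((c1+d1*t[0]).round(4),(c2+d2*t[1]).round(4))
s=cv2.imread("pics/side0.png")[:,:,::-1].copy()
for b in blob(s,(0,150,100),(6,255,255),(300,220,330,245)):print("red",b,at("side",b[1],.062).round(4))
for b in blob(s,(50,120,60),(80,255,255),(340,200,375,220)):print("green",b,at("side",b[1],.043).round(4))
E
```

```text
tl [0.5402 0.3675 0.045 ]
tr [0.4986 0.2162 0.045 ]
br [0.4216 0.2354 0.045 ]
bl [0.4652 0.389  0.045 ]
bar [0.4962 0.3483 0.064 ]
barhalf [0.4944 0.3428 0.062 ]
rec1 [0.5186 0.3595 0.046 ]
rec2 [0.5041 0.2972 0.046 ]
rec3 [0.4638 0.3051 0.046 ]
rec4 [0.4805 0.3692 0.046 ]
[0.4968 0.3489 0.0609] [0.4964 0.3487 0.0607]
red (50, array([315.5 , 228.12])) [0.5752 0.006  0.062 ]
green (28, array([362.82, 211.5 ])) [ 0.5004 -0.2051  0.043 ]
```

```bash
cat >> h.py <<'E'
from scipy.spatial.transform import Rotation as Ro
def step(x,y,z,yaw,tilt=0):
    "shift & turn to a target; tilt about object y axis (deg)"
    from plant import sensors
    o=sensors.get_obs();A=Ro.from_euler('xyz',o['orientation'],degrees=True)
    T=Ro.from_euler('xyz',[180,tilt,yaw],degrees=True)
    print("shift",A.inv().apply(np.array([x,y,z])-o['tool_pos']).round(4),"turn",(A.inv()*T).as_rotvec(degrees=True).round(2))
E
python3 -m pendant '[[-1,[-0.34,0.235,0],[0,0,-26]],[-1,[-0.34,0.235,0],[0,0,-26]],[-1,[-0.34,0.235,0],[0,0,-26]],[-1,[-0.34,0.235,0],[0,0,-26]],[-1,[-0.34,0.235,0],[0,0,-26]],[-1,[-0.34,0.235,0],[0,0,-26]],[-1,[-0.34,0.235,0],[0,0,-26]],[-1,[-0.34,0.235,0],[0,0,-26]],[-1,[-0.34,0.235,0],[0,0,-26]],[-1,[-0.34,0.235,0],[0,0,-26]]]'
python3 -c "
from h import *
step(.54,.05,.2,-120);step(.494,.347,.12,-105.6)"
```

```text
clock: 0.93
tool_pos: [0.4776, -0.2837, 0.2265]
orientation: [180.0, 0.0, -132.6]
force: [0.1, -0.1, 0.5]
opening: 0.0264
gripper_force: 0.0
shift [-0.2878  0.1801  0.0266] turn [ 1.000e-02  1.000e-02 -1.262e+01]
shift [-0.4752  0.415   0.1067] turn [ 0.000e+00  1.000e-02 -2.702e+01]
```

```bash

python3 -m pendant '[[-1,[-0.288,0.18,0.027],[0,0,-12.6]],[-1,[-0.288,0.18,0.027],[0,0,-12.6]],[-1,[-0.288,0.18,0.027],[0,0,-12.6]],[-1,[-0.288,0.18,0.027],[0,0,-12.6]],[-1,[-0.288,0.18,0.027],[0,0,-12.6]],[-1,[-0.288,0.18,0.027],[0,0,-12.6]],[-1,[-0.288,0.18,0.027],[0,0,-12.6]],[-1,[-0.288,0.18,0.027],[0,0,-12.6]],[-1,[-0.288,0.18,0.027],[0,0,-12.6]],[-1,[-0.288,0.18,0.027],[0,0,-12.6]]]'
python3 -c "
from h import *
step(.494,.347,.17,-105.6)
p=viewer.camera_params('wrist');print(p)
im=viewer.snapshot('wrist');cv2.imwrite('pics/w0.png',im[:,:,::-1])
for b in blob(im,(0,150,100),(6,255,255),(0,0,640,480),200):print('red',b,at('wrist',b[1],.062,p).round(4))
"
```

```text
clock: 1.77
tool_pos: [0.5396, 0.0505, 0.1988]
orientation: [180.0, -0.0, -119.8]
force: [-0.3, -0.4, -0.4]
opening: 0.0007
gripper_force: 0.0
shift [-0.2346  0.187   0.0287] turn [  0.05  -0.04 -14.23]
{'fx': 372.0828361317024, 'fy': 372.0828361317024, 'cx': 316.58101356032125, 'cy': 231.68815376111712, 'dist': array([-0.04500453,  0.        ,  0.        ,  0.        ,  0.        ]), 'extrinsics': array([[-0.86741494,  0.4975839 ,  0.00126203,  0.441141  ],
       [-0.48233984, -0.84021225, -0.2477734 ,  0.32652952],
       [-0.12222768, -0.21553107,  0.96881719, -0.28485945],
       [ 0.        ,  0.        ,  0.        ,  1.        ]])}
red (1123, array([239.15, 188.17])) [ 0.5781 -0.0027  0.062 ]
```

View pics/w0.png

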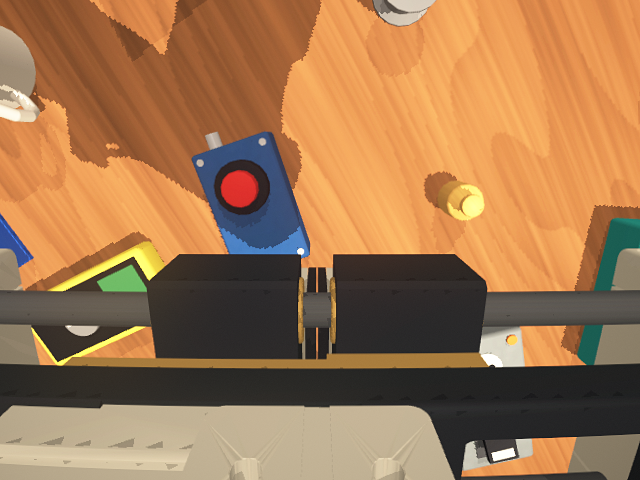

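The wrist view has the red button at (239,188), which puts it at (0.578, -0.003) and agrees with the top view. The fingers are closed. Next I go above the rocker.

```bash

python3 -m pendant '[[-1,[-0.235,0.187,0.029],[0,0,-14.2]],[-1,[-0.235,0.187,0.029],[0,0,-14.2]],[-1,[-0.235,0.187,0.029],[0,0,-14.2]],[-1,[-0.235,0.187,0.029],[0,0,-14.2]],[-1,[-0.235,0.187,0.029],[0,0,-14.2]],[-1,[-0.235,0.187,0.029],[0,0,-14.2]],[-1,[-0.235,0.187,0.029],[0,0,-14.2]],[-1,[-0.235,0.187,0.029],[0,0,-14.2]],[-1,[-0.235,0.187,0.029],[0,0,-14.2]],[-1,[-0.235,0.187,0.029],[0,0,-14.2]]]'
python3 -c "
from h import *
step(.4944,.348,.075,-105.6)"
```

```text
clock: 2.65
tool_pos: [0.4953, 0.3442, 0.1701]
orientation: [180.0, -0.1, -105.8]
force: [-0.1, -0.6, -0.8]
opening: 0.0002
gripper_force: 0.0
shift [-0.0035  0.0019  0.0951] turn [ 0.03 -0.06 -0.23]
```

```bash

python3 -m pendant '[[-1,[0,0,0.03],[0,0,0]],[-1,[0,0,0.06],[0,0,0]],[-1,[0,0,0.085],[0,0,0]],[-1,[0,0,0.095],[0,0,0]],[-1,[0,0,0.095],[0,0,0]],[-1,[0,0,0.095],[0,0,0]]]'
python3 -c "
from h import *
step(.4944,.348,.057,-105.6)
im=viewer.snapshot('top')[:,:,::-1];s=viewer.snapshot('side')[:,:,::-1]
cv2.imwrite('pics/r1.png',np.hstack([cv2.resize(i,(400,400),interpolation=cv2.INTER_CUBIC) for i in (im[225:305,185:265],s[250:330,245:325])]))"
```

```text
clock: 3.15
tool_pos: [0.4961, 0.344, 0.0763]
orientation: [-180.0, -0.0, -105.9]
force: [-0.0, 0.4, 0.7]
opening: 0.0004
gripper_force: 0.0
shift [-0.0034  0.0027  0.0193] turn [-0.02 -0.01 -0.3 ]
```

View pics/r1.png

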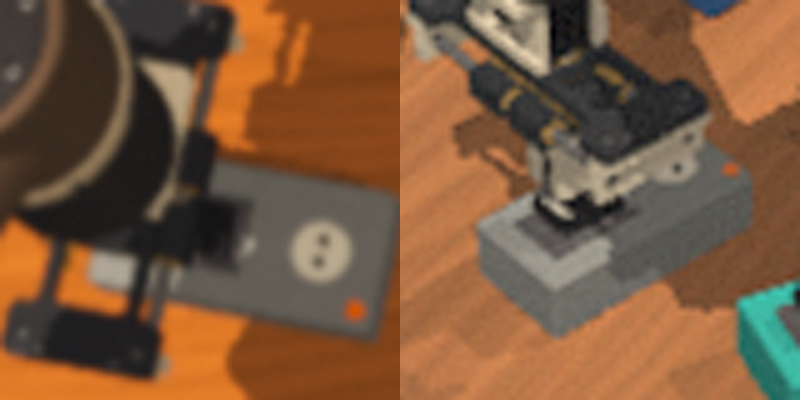

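The fingers stand over the barred half of the rocker and nothing is in the way. I press down now.

```bash

python3 -m pendant '[[-1,[-0.004,0.003,0.003],[0,0,0]],[-1,[-0.004,0.003,0.006],[0,0,0]],[-1,[-0.004,0.003,0.009],[0,0,0]],[-1,[-0.004,0.003,0.012],[0,0,0]],[-1,[-0.004,0.003,0.015],[0,0,0]],[-1,[-0.004,0.003,0.017],[0,0,0]],[-1,[-0.004,0.003,0.019],[0,0,0]],[-1,[-0.004,0.003,0.020],[0,0,0]],[-1,[-0.004,0.003,0.020],[0,0,0]]]'
```

```text
clock: 4.0
tool_pos: [0.4942, 0.3506, 0.0571]
orientation: [-179.9, 0.1, -105.8]
force: [-2.8, 2.5, 13.9]
opening: 0.0002
gripper_force: 6.7
```

```bash

python3 -m pendant '[[-1,[0,0,0.001],[0,0,0]],[-1,[0,0,0.001],[0,0,0]],[-1,[0,0,0.001],[0,0,0]]]'
python3 -m pendant '[[-1,[0,0,-0.03],[0,0,0]],[-1,[0,0,-0.07],[0,0,0]],[-1,[0.0,0,-0.1],[0,0,0]],[-1,[0.04,0,-0.12],[0,0,0]],[-1,[0.08,0,-0.12],[0,0,0]],[-1,[0.12,0,-0.12],[0,0,0]],[-1,[0.16,0,-0.12],[0,0,0]],[-1,[0.16,0,-0.12],[0,0,0]]]'
python3 -c "
from h import *
step(.54,0,.19,-140); 
im=viewer.snapshot('top')[:,:,::-1];s=viewer.snapshot('side')[:,:,::-1]
cv2.imwrite('pics/r2.png',np.hstack([cv2.resize(i,(400,400),interpolation=cv2.INTER_CUBIC) for i in (im[235:305,195:265],s[260:330,255:325])]))"
```

```text
clock: 4.25
tool_pos: [0.4943, 0.3506, 0.057]
orientation: [-179.9, 0.1, -105.8]
force: [-5.3, 0.8, 21.6]
opening: 0.0001
gripper_force: 10.3
clock: 4.92
tool_pos: [0.4459, 0.1893, 0.1737]
orientation: [179.8, -0.2, -106.0]
force: [-0.4, -0.1, -1.3]
opening: 0.0007
gripper_force: 0.0
shift [ 0.156  -0.1426 -0.0162] turn [ 0.12 -0.24 33.99]
```

View pics/r2.png

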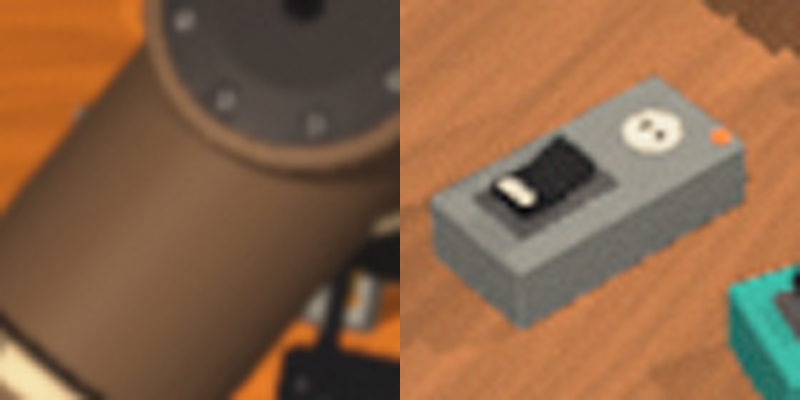

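The side view shows the rocker's barred end now down at (515,190) in the crop and the other half raised, so it is on. I move towards the console.

```bash

python3 -m pendant '[[-1,[0.156,-0.143,-0.02],[0,0,34]],[-1,[0.156,-0.143,-0.02],[0,0,34]],[-1,[0.156,-0.143,-0.02],[0,0,34]],[-1,[0.156,-0.143,-0.02],[0,0,34]],[-1,[0.156,-0.143,-0.02],[0,0,34]],[-1,[0.156,-0.143,-0.02],[0,0,34]],[-1,[0.156,-0.143,-0.02],[0,0,34]]]'
python3 -c "
from h import *
step(.56,-.215,.19,175.8)"
```

```text
clock: 5.6
tool_pos: [0.5457, 0.0046, 0.1935]
orientation: [180.0, -0.1, -140.1]
force: [-0.6, 0.4, -0.0]
opening: 0.0003
gripper_force: 0.0
shift [ 0.13   -0.1776  0.0037] turn [-1.000e-02 -1.300e-01  4.414e+01]
```

```bash

python3 -m pendant '[[-1,[0.13,-0.178,0.004],[0,0,44]],[-1,[0.13,-0.178,0.004],[0,0,44]],[-1,[0.13,-0.178,0.004],[0,0,44]],[-1,[0.13,-0.178,0.004],[0,0,44]],[-1,[0.13,-0.178,0.004],[0,0,44]],[-1,[0.13,-0.178,0.004],[0,0,44]],[-1,[0.13,-0.178,0.004],[0,0,44]],[-1,[0.13,-0.178,0.004],[0,0,44]],[-1,[0.13,-0.178,0.004],[0,0,44]]]'
python3 -c "
from h import *
p=viewer.camera_params('wrist');im=viewer.snapshot('wrist');cv2.imwrite('pics/w1.png',im[:,:,::-1])
for n,lo,hi in(('g',(50,130,60),(75,255,255)),('y',(22,150,100),(32,255,255)),('b',(105,150,60),(125,255,255))):
  for b in blob(im,lo,hi,(0,0,640,480),200):print(n,b,at('wrist',b[1],.043,p).round(4))
step(.4977,-.2142,.082,175.8,11.46)"
```

```text
clock: 6.35
tool_pos: [0.5603, -0.2119, 0.19]
orientation: [180.0, -0.1, 176.4]
force: [0.1, -0.2, -0.2]
opening: 0.0005
gripper_force: 0.0
y (911, array([244.84, 151.6 ])) [ 0.5004 -0.2653  0.043 ]
y (1861, array([551.98, 342.66])) [0.6914 0.0016 0.043 ]
y (451, array([523.59, 450.9 ])) [ 0.817  -0.0133  0.043 ]
b (829, array([180.72, 150.7 ])) [ 0.4961 -0.317   0.043 ]
b (6522, array([577.55, 226.08])) [0.5795 0.0128 0.043 ]
b (755, array([473.96, 459.21])) [ 0.8227 -0.0649  0.043 ]
shift [ 0.0624 -0.0064  0.1083] turn [  0.07 -11.49   0.61]
```

View pics/w1.png

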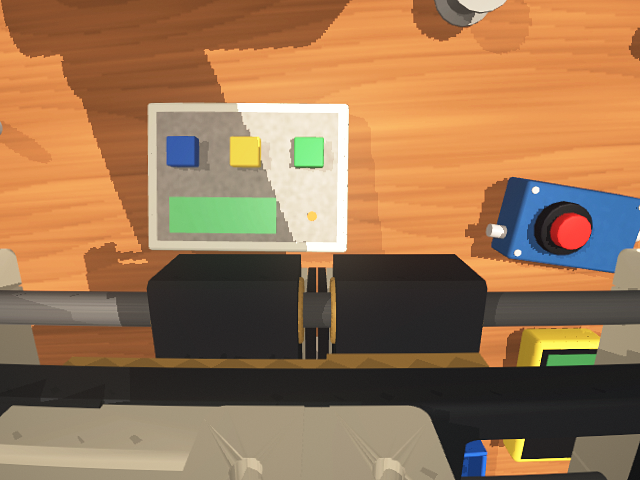

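The wrist view shows green at (309,151), yellow at (245,152) and blue at (181,151). These agree with the top-view positions within 2 mm. I go to hover tilted above the green key.

```bash

python3 -m pendant '[[-1,[0.04,-0.004,0.01],[0,-5.5,0]],[-1,[0.062,-0.005,0.03],[0,-11.5,0.6]],[-1,[0.062,-0.006,0.06],[0,-11.5,0.6]],[-1,[0.062,-0.006,0.09],[0,-11.5,0.6]],[-1,[0.062,-0.006,0.105],[0,-11.5,0.6]],[-1,[0.062,-0.006,0.105],[0,-11.5,0.6]],[-1,[0.062,-0.006,0.105],[0,-11.5,0.6]],[-1,[0.062,-0.006,0.105],[0,-11.5,0.6]]]'
python3 -c "
from h import *
step(.5053,-.2145,.043,175.8,11.46)"
```

```text
clock: 7.07
tool_pos: [0.4993, -0.2145, 0.0868]
orientation: [180.0, 11.6, 175.7]
force: [0.9, 0.2, -0.6]
opening: 0.0003
gripper_force: 0.0
shift [0.003  0.0004 0.0441] turn [ 0.02  0.13 -0.1 ]
```

```bash

python3 -m pendant '[[-1,[0.003,0,0.015],[0,0,0]],[-1,[0.003,0,0.028],[0,0,0]],[-1,[0.003,0,0.036],[0,0,0]],[-1,[0.003,0,0.041],[0,0,0]],[-1,[0.003,0,0.044],[0,0,0]],[-1,[0.003,0,0.046],[0,0,0]],[-1,[0.003,0,0.048],[0,0,0]],[-1,[0.003,0,0.050],[0,0,0]],[-1,[0.003,0,0.051],[0,0,0]],[-1,[0.003,0,0.051],[0,0,0]]]'
```

```text
clock: 7.9
tool_pos: [0.5056, -0.2156, 0.0369]
orientation: [180.0, 11.6, 175.6]
force: [-9.2, 5.9, 21.8]
opening: 0.0003
gripper_force: 11.7
```

```bash

python3 -m pendant '[[-1,[0,0,0.0],[0,0,0]],[-1,[0,0,0.0],[0,0,0]],[-1,[0,0,-0.02],[0,0,0]],[-1,[0,0,-0.06],[0,0,0]],[-1,[0,0,-0.1],[0,0,0]],[-1,[-0.04,0,-0.12],[0,5.8,0]],[-1,[-0.07,0,-0.13],[0,11.6,0]],[-1,[-0.07,0,-0.13],[0,11.6,0]],[-1,[-0.07,0,-0.13],[0,11.6,0]]]'
python3 -c "
from h import *
p=viewer.camera_params('wrist');im=viewer.snapshot('wrist')
cv2.imwrite('pics/w2.png',cv2.resize(im[60:280,120:420,::-1],(750,550)))
step(.5785,-.0022,.12,-178)"
```

```text
clock: 8.65
tool_pos: [0.5523, -0.2195, 0.1775]
orientation: [180.0, 0.0, 175.6]
force: [-0.4, -0.5, -1.7]
opening: 0.0002
gripper_force: 0.0
shift [-0.0122  0.2185  0.0562] turn [ 0.08 -0.08 -6.45]
```

View pics/w2.png

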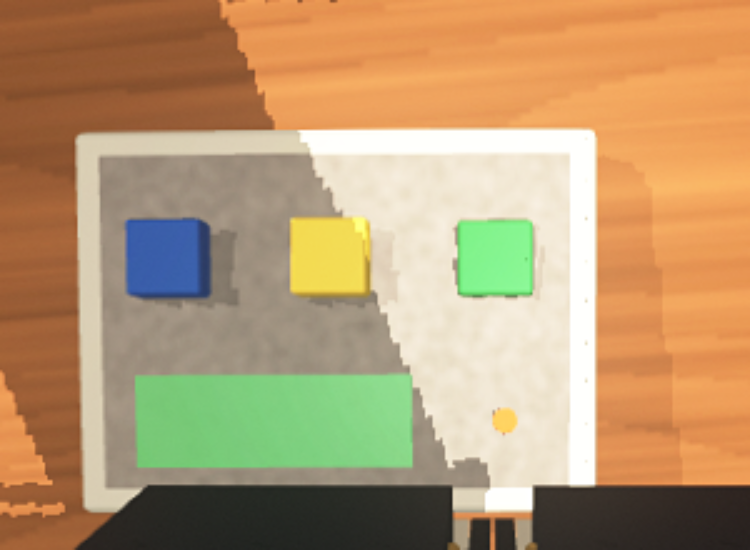

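The green key at crop (495,258) sits lower than its neighbours and casts almost no shadow, so it has stayed in. The other two keys are out. Next is the red button.

```bash

python3 -m pendant '[[-1,[-0.002,0.04,0],[0,0,0]],[-1,[-0.004,0.08,0],[0,0,-3]],[-1,[-0.008,0.12,0],[0,0,-6.4]],[-1,[-0.012,0.16,0.02],[0,0,-6.4]],[-1,[-0.012,0.2,0.04],[0,0,-6.4]],[-1,[-0.012,0.2185,0.056],[0,0,-6.4]],[-1,[-0.012,0.2185,0.07],[0,0,-6.4]],[-1,[-0.012,0.2185,0.09],[0,0,-6.4]],[-1,[-0.012,0.2185,0.09],[0,0,-6.4]],[-1,[-0.012,0.2185,0.09],[0,0,-6.4]]]'
python3 -c "
from h import *
step(.5785,-.0022,.062,-178)"
```

```text
clock: 9.53
tool_pos: [0.5747, -0.0027, 0.0856]
orientation: [180.0, -0.3, -178.0]
force: [0.8, 0.5, 0.7]
opening: 0.0006
gripper_force: 0.0
shift [-0.0039  0.0004  0.0236] turn [ 0.02 -0.26 -0.04]
```

```bash

python3 -m pendant '[[-1,[-0.003,0,0.01],[0,0,0]],[-1,[-0.003,0,0.018],[0,0,0]],[-1,[-0.003,0,0.022],[0,0,0]],[-1,[-0.003,0,0.024],[0,0,0]],[-1,[-0.003,0,0.026],[0,0,0]],[-1,[-0.003,0,0.028],[0,0,0]],[-1,[-0.003,0,0.029],[0,0,0]],[-1,[-0.003,0,0.0295],[0,0,0]],[-1,[-0.003,0,0.0295],[0,0,0]],[-1,[-0.003,0,0.0295],[0,0,0]]]'
```

```text
clock: 10.37
tool_pos: [0.5795, -0.0021, 0.0573]
orientation: [179.9, -0.1, -178.0]
force: [-1.5, -2.1, 3.1]
opening: 0.0004
gripper_force: 1.7
```

```bash

python3 -m pendant '[[-1,[0,0,0.001],[0,0,0]],[-1,[0,0,0.002],[0,0,0]],[-1,[0,0,0.002],[0,0,0]],[-1,[0,0,0.002],[0,0,0]]]'
```

```text
clock: 10.7
tool_pos: [0.5797, -0.002, 0.0561]
orientation: [179.9, -0.1, -178.0]
force: [-4.3, -1.7, 12.8]
opening: 0.0006
gripper_force: 6.1
```

```bash

python3 -m pendant '[[-1,[0,0,0],[0,0,0]],[-1,[0,0,0],[0,0,0]],[-1,[0,0,0],[0,0,0]],[-1,[0,0,0],[0,0,0]],[-1,[0,0,0],[0,0,0]],[-1,[0,0,0],[0,0,0]]]'
python3 -c "
from h import *
im=viewer.snapshot('top')[:,:,::-1];s=viewer.snapshot('side')[:,:,::-1]
cv2.imwrite('pics/e.png',np.hstack([cv2.resize(i,(400,400),interpolation=cv2.INTER_CUBIC) for i in (im[180:270,290:380],s[200:270,280:350])]))"
```

```text
clock: 11.2
tool_pos: [0.5797, -0.002, 0.0561]
orientation: [179.9, -0.0, -178.0]
force: [-3.6, -1.0, 11.8]
opening: 0.0006
gripper_force: 6.1
```

View pics/e.png

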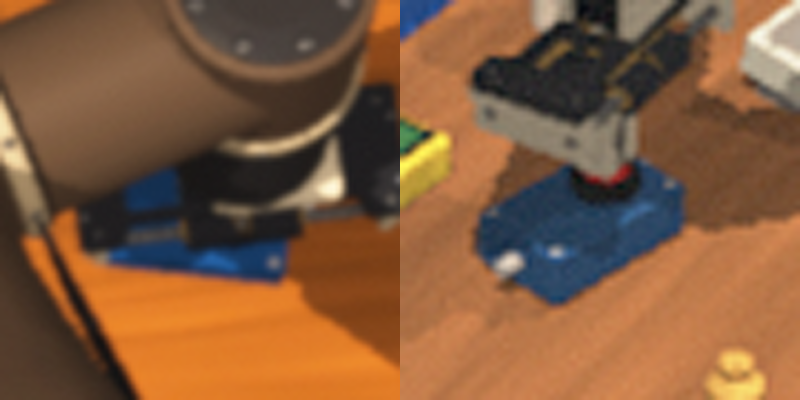

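The fingers are holding the red button down and the box stands level in its place. The push is steady at about 12 N, so I hand in.

```bash
python3 -c "
from plant import workorder
print(workorder.close_job())"
```

```text
the job is handed in; nothing more can be done
None
```

I handed the job in at about 11 s with the rocker on, the green key in, and the red button held down at about 12 N; the pictures showed the yellow and blue keys out and the box in place, but the hand-in returned no verdict.

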